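# Hold a sample slide flush on a tilted stage

### The job

Take the rectangular finned sample slide out of the clutter in the open oak case and lay it flat against the sloping sprung pad of the tilt stage, centred, its long edges along the long edges of the pad. Match its tilt to the slope so that it sits flush, press gently until you feel the pad sink about halfway, never down to its stop, and finish holding it there in the gripper. Leave the other parts where they lie and do not shift the stage's tilt.

Things in the scene. Friction and masses are not known exactly. Their poses are not given: they have to be found in the camera images.
- slide: Aluminium sample slide: rectangular plate 64 x 42 x 5 mm (x, y, z); on the middle of its top an upright grip fin, 34 mm long along x, 12 mm thick along y, 36 mm high (fin top 41 mm above the underside). Same after a half turn. 40 to 85 g. Origin: centre of the underside; z up through the fin. Starts flat, fin up, on the case floor, at any of four spots shared with the other case parts.
- case: Varnished oak kit case, fixed, outer 270 x 250 mm (x, y), walls 8 mm thick and 45 mm high, inner floor 6 mm above its underside. Lid folded right back beyond its +y side, sloping down from the rim to the cart. Four parts lie inside, each about 60 mm (x) and 55 mm (y) from its centre. Origin: centre of the underside.
- pad_face (a point): Centre of the top face of the tilt stage's grey ceramic pad: 80 mm along x (up the slope), 60 mm along y (level), 8 mm thick; z: face normal, up and leaning towards the case's side. Moves with the pad, which is pushed straight in against a spring. Two cheeks, 10 mm thick, stand from 48 mm either side along y, tops 90 mm above the cart; with the pad level this point is 100 mm above the cart.
- pad (a joint): How far the pad has been pushed in along its normal, m: 0 out (at rest), 0.010 at its stop. Spring: begins to give at about 1.5 N, then 1 N per mm.
- stage_tilt (a joint): Slope of the stage, rad: 0 level, 0.2 to 0.55 as set at the start. Stiff friction hinge along the stage's y, 25 mm below the pad face; it stays put under the light pressure this job needs (it would take over 4 N m to turn).
- cradle_edge (a point): Middle of the upper edge of the 90 x 88 x 10 mm aluminium plate (cradle) that carries the pad, 45 mm up the slope from the hinge axis; it must stay where it is.
- disc_holder: Aluminium holder with the same fin, but on a round 48 mm disc 5 mm thick; lies in the case. Not wanted. Origin: centre of the underside.
- gauge_block: Grey ceramic gauge block 40 x 25 x 20 mm, lies in the case. Origin: centre of the underside.
- diamond_segment: Black ebony diamond-lattice segment of eight balls and rods, 55 mm across, 58 mm high, stands in the case. Origin: centre of the underside.
- fcc_model: Clear polycarbonate face-centred lattice cube, 62 mm, on the cart. Origin: centre of the underside.
- spanner: Small steel spanner 130 mm long, flat on the cart. Origin: centre of the underside.
- jar: Glass jar, 56 mm across, 75 mm high, on the cart. Origin: centre of the underside.
Mind the look-alikes: they are no part of the job. What is shaped like the slide but turquoise is not meant. Of the things that look like the part that bears pad_face, the smaller one is meant.

How it is judged:
By the outcome, as a careful person would: the job done as asked, in the order asked, and still so for the second after the job is handed in, while the arm keeps its last pose, push and grip.
It also fails if it takes over 38 s, if anything falls off the work surface, if the arm or the gripper's body presses on something with over 40 N, if the wrist force passes 120 N, or if a joint passes its speed limit or range.

### The arm

A 7-joint arm with a two-finger parallel gripper is mounted at the origin on the work surface. World frame = base frame: x ahead of the robot, y to its left, z up, the work surface at z = 0. Lengths are in m, angles in rad, forces in N, time in s.
With the tool pointing down it reaches from about 0.4 to 0.875 m from the base axis. Payload 19.3 kg.
Tool frame: the origin (TCP) lies at the very end of the fingers, on their centre line; the grasp point (between the pads) lies 19 mm behind it; z points along the fingers, y is the line along which they close (so a half turn about z gives the same grasp; the last joint's range is limited). The gripper opens to 85 mm and grips with 20 to 120 N. Pads are 22 mm wide; open, the fingers measure 114 mm over their backs; the gripper's body (76 mm by 85 mm) begins 54 mm behind the grasp point. The pads swing forward as they close: fully open they stand 13 mm farther back than shut.
Start: joints at [1.057, 0.521, -0.036, 1.599, 0.021, 1.021, -0.113], TCP at [0.268, -0.564, 0.202] pointing down, gripper open.
Joint ranges: [-2.91, 2.91], [-0.3, 2.13], [-1.5, 1.42], [0.17, 2.43], [-1.26, 4.41], [0.16, 1.93], [-2.52, 2.52]. Speed limits (rad/s): [1.89, 1.89, 2.39, 2.39, 3.01, 3.01, 3.01].

### API

Orientations are given as [roll, pitch, yaw] about the fixed x, y, z axes, in that order (R = Rz(yaw) Ry(pitch) Rx(roll)).
In Python, from workcell import bot gives the robot as it stands.
- The arm moves only by the tool jog_arm, never from a script. Its argument "motion" is a list of rows, each a list of 5 numbers: the shift along the tool's x, y, z scaled (see below), then the turn about the tool's z scaled (see below), then the opening, from 0 (shut) to 1 (fully open). A call has 1 to 12 rows; each row shifts and turns the commanded pose from where the row before left it, along the tool's axes as they then stand; what a row does not reach is not made up. The controller multiplies each number of a shift by 30 mm and each number of a turn by 0.08 rad. A row lasts 1/10 s, in which the tool goes at most 50 mm and 8.59 degrees, less where a joint would pass 70% of its speed; a pose out of reach is approached as far as the arm can. A call with a number of a shift or a turn outside -1 to 1 is refused whole. A call with a gripper value outside its range is refused whole. The fingers move at their own pace and stop on an object; "newtons" is the grip in N (left out, the last holds). Time passes only in rows, so rows that do not move let the fingers close. It gives the time, the measured TCP pose, the force, the opening and the grip force at its end, in the units of the state.
- bot.observe(): the state, without advancing time (a new reading comes with each control period).
- bot.grab_frame(name): name is "side" or "top"; returns a dict with "pixels" (384x512x3 uint8, red, green, blue), "fovy" (degrees; the focal length in pixels is half the picture's height over the tangent of half this angle, whatever the lens; pixels are square), "cx", "cy" (the principal point, pixels), "k1" (the pictures are not rectified: a ray, as slopes to the right and down, at radius r is drawn at 1 + k1 r^2 times it, then the intrinsics apply), "rvec" (rotation vector, rad) and "tvec" (3), from world to camera coordinates, as OpenCV has them. Camera axes: x right, y down, z forward; pixel columns grow to the right and rows downward; lengths in m; the calibration is good to about 2 mm. A picture is of the moment at which its call begins. There is no depth.
- bot.job_done(): hands the job in; it is judged then, once.
The state is a dict: "clock": time; "qpos": joint angles; "qd": joint speeds; "joint_efforts": joint torques, N m; "position": TCP position; "tool_rot": TCP orientation; "force": force on the tool from outside, world axes, zero at the start; "moment": the same for the moment, N m; "grip_width": finger opening in m; "finger_force": force on a finger pad.
Only numpy, scipy, OpenCV 4.12 (cv2) and the standard library are available. Lean on these libraries where they do the work, as an engineer would, in place of code of your own. Each camera call takes 0.05 s, during which the arm holds its last target. There are 200 camera calls.

## Working session

There is one attempt and no reset: what is moved stays moved. The work goes in short steps, Python scripts to look and compute and a tool call to move; the robot and the scene stay as the last step left them, time stands still between calls to the robot, and variables do not carry over. Pictures are saved under pics/ and viewed, at most 10 in all, crops included, and the job is handed in when it is done.

Besides the shell and the picture viewer there is one more tool, called after "Call:" as a command line: name --pt "numbers of a row" for each row, then --argument value for the rest. jog_arm: Moves the arm, as the interface text tells. Shifts and turns lie within -1 to 1; 1 stands for 30 mm of shift or 0.08 rad of turn. Its arguments: {"type":"object","properties":{"motion":{"type":"array","items":{"type":"array","items":{"type":"number"}}},"newtons":{"type":"number"}},"required":["motion"]}

```bash
ls; mkdir -p pics; cat > h.py <<'E'
import numpy as np, cv2
from workcell import bot
from scipy.spatial.transform import Rotation as R
def grab(n,fn=None):
    f=bot.grab_frame(n)
    if fn: cv2.imwrite(fn,f["pixels"][:,:,::-1])
    return f
def cam(f):
    h=f["pixels"].shape[0]; F=h/2/np.tan(np.radians(f["fovy"])/2)
    Rm=cv2.Rodrigues(np.array(f["rvec"],float))[0]; t=np.array(f["tvec"],float).ravel()
    return F,Rm,t
def ray(f,u,v):
    F,Rm,t=cam(f); K=np.array([[F,0,f["cx"]],[0,F,f["cy"]],[0,0,1]])
    p=cv2.undistortPoints(np.array([[[u,v]]],float),K,np.array([f["k1"],0,0,0,0.]))[0,0]
    d=Rm.T@np.array([p[0],p[1],1]); return -Rm.T@t, d/np.linalg.norm(d)
def onz(f,u,v,z):
    c,d=ray(f,u,v); return c+d*(z-c[2])/d[2]
def tri(f1,p1,f2,p2):
    c1,d1=ray(f1,*p1); c2,d2=ray(f2,*p2)
    s=np.linalg.lstsq(np.c_[d1,-d2],c2-c1,rcond=None)[0]
    a=c1+s[0]*d1; b=c2+s[1]*d2; return (a+b)/2, np.linalg.norm(a-b)
def proj(f,X):
    F,Rm,t=cam(f); K=np.array([[F,0,f["cx"]],[0,F,f["cy"]],[0,0,1]])
    return cv2.projectPoints(np.array(X,float).reshape(-1,1,3),np.array(f["rvec"],float),t,K,np.array([f["k1"],0,0,0,0.]))[0][:,0]
E
python3 - <<'E'
from h import *
import pickle
d={}
for n in("side","top"):
    d[n]=grab(n); cv2.imwrite(f"pics/{n}0.png",d[n]["pixels"][:,:,::-1])
    F,Rm,t=cam(d[n]); print(n,-Rm.T@t,Rm[2],F,d[n]["k1"])
pickle.dump(d,open("f0.pkl","wb"))
a=np.vstack([cv2.resize(d[n]["pixels"],None,fx=1,fy=1) for n in d])
s=bot.observe();print({k:np.round(v,3) for k,v in s.items()})
E
```

```text
pics
side [0.13716692 0.39931233 0.77616032] [ 0.42338537 -0.52146543 -0.74082295] 388.8603044543731 -0.12423824644024
top [ 0.33986098 -0.07795408  1.25554044] [ 0.15594755  0.01686287 -0.98762139] 463.49427771685026 -0.13698403222579073
{'clock': np.float64(0.1), 'qpos': array([ 1.057,  0.522, -0.036,  1.6  ,  0.021,  1.021, -0.113]), 'qd': array([ 0.001, -0.002, -0.001, -0.001, -0.001, -0.001,  0.001]), 'joint_efforts': array([ 2.0000e-03, -9.2849e+01,  1.9830e+00, -3.7054e+01,  1.8000e-02,
        5.0000e-03, -0.0000e+00]), 'position': array([ 0.268, -0.564,  0.202]), 'tool_rot': array([-3.141,  0.   ,  0.444]), 'force': array([ 0.758,  0.077, -0.357]), 'moment': array([-0.058,  0.029,  0.013]), 'finger_force': np.float64(0.0), 'grip_width': np.float64(0.085)}
```

View pics/top0.png

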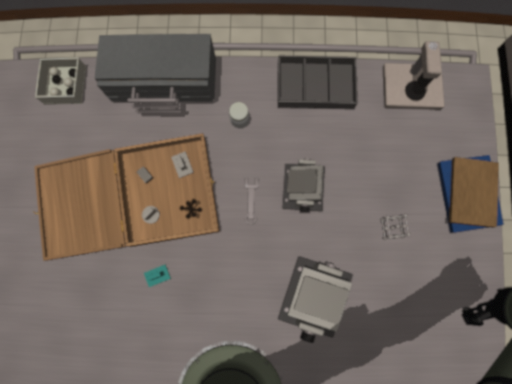

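View pics/side0.png

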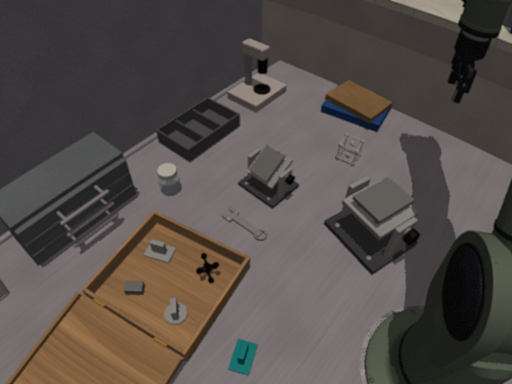

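The top view shows the slide candidate at (182,164), the round disc holder at (150,213), the turquoise look-alike at (157,275), the smaller stage at (304,185) and the larger one at (318,298). In the side view they are at (160,250), (175,312), (243,356), (270,175) and (380,220) respectively. The grey rectangular finned part inside the case and the smaller stage fit the description. I'll confirm with an enlarged crop.

```bash
python3 - <<'E'
from h import *
import pickle
d=pickle.load(open("f0.pkl","rb"))
def crop(n,u,v,w=28,h=21):
    x=cv2.resize(d[n]["pixels"][v-h:v+h,u-w:u+w,::-1],(400,300),interpolation=cv2.INTER_CUBIC)
    return cv2.convertScaleAbs(x,alpha=1.3)
cv2.imwrite("pics/crop1.png",np.vstack([np.hstack([crop("top",182,164),crop("side",160,250)]),np.hstack([crop("top",304,185,40,30),crop("side",270,175,40,30)])]))
E
```

```text
(no output)
```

View pics/crop1.png

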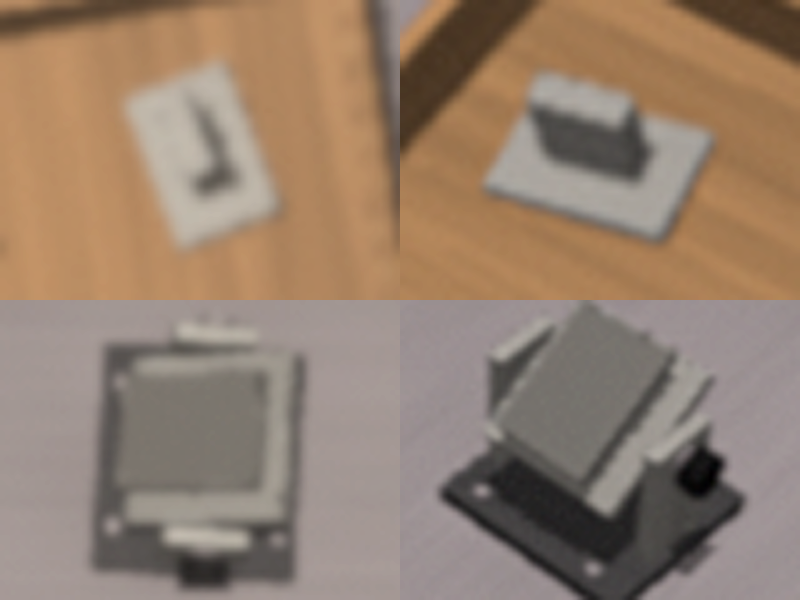

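The crop confirms it. The top row is the grey rectangular plate with an upright fin, at (182,164) in the top view and (160,250) in the side view. The bottom row is the smaller stage with its pad sloping, its cheeks at the top and bottom of the top-view picture.

```bash
python3 - <<'E'
from h import *
import pickle
d=pickle.load(open("f0.pkl","rb")); T,S=d["top"],d["side"]
np.set_printoptions(precision=4,suppress=True)
c=lambda u0,v0,k,P:[(u0+(x-.0)/k-.5+.5/k,v0+y/k-.5+.5/k) for x,y in P]
st=c(154,143,7.143,[(225,62),(280,212),(183,247),(124,100)])
A=np.array([onz(T,*p,.011) for p in st]);print("slide plate top",A,A.mean(0))
e=A[1]-A[0];e2=A[2]-A[3];print([np.linalg.norm(A[i]-A[(i+1)%4]) for i in range(4)],np.degrees(np.arctan2(e[1],e[0])),np.degrees(np.arctan2(e2[1],e2[0])))
ss=c(132,229,7.143,[(312,135),(260,236),(83,186)])
for p in ss: print("side",onz(S,*p,.011))
# fin top in side: corners
print("fin top side",[onz(S,*p,.047) for p in c(132,229,7.143,[(143,75),(235,95),(228,123),(130,103)])])
pt=c(264,155,5,[(130,72),(268,70),(265,190),(118,188)])
ps=c(230,145,5,[(180,5),(275,52),(185,180),(95,125)])
for q in pt:
  print("pad",[ (np.round(tri(T,q,S,r)[0],3),round(tri(T,q,S,r)[1],4)) for r in ps])
for p in st: print([(np.round(tri(T,p,S,r)[0],3),round(tri(T,p,S,r)[1],4)) for r in ss])
# finer: segment masks in top: slide low saturation within case
for f,name,(u,v),h in((T,"top",(182,164),16),(S,"side",(160,250),24)):
  im=f["pixels"][v-h:v+h,u-h:u+h]; hsv=cv2.cvtColor(im,cv2.COLOR_RGB2HSV)
  m=((hsv[...,1]<60)).astype(np.uint8); n,l,stt,ce=cv2.connectedComponentsWithStats(m)
  i=1+np.argmax(stt[1:,4]); cn=max(cv2.findContours((l==i).astype(np.uint8),0,1)[0],key=cv2.contourArea)
  r=cv2.minAreaRect(cn);print(name,stt[i],r, cv2.boxPoints(r)+[u-h,v-h])
E
```

```text
slide plate top [[0.656  0.1427 0.011 ]
 [0.5967 0.1186 0.011 ]
 [0.5824 0.1557 0.011 ]
 [0.6403 0.1816 0.011 ]] [0.6189 0.1496 0.011 ]
[np.float64(0.06398304148090163), np.float64(0.03975426524703696), np.float64(0.06346434141450935), np.float64(0.04197329208370703)] -157.84183295791857 -155.8320817580019
side [0.5979 0.1217 0.011 ]
side [0.5821 0.1591 0.011 ]
side [0.6401 0.1845 0.011 ]
fin top side [array([0.6344, 0.1547, 0.047 ]), array([0.6061, 0.1405, 0.047 ]), array([0.5998, 0.1491, 0.047 ]), array([0.6293, 0.1645, 0.047 ])]
pad [(array([ 0.563, -0.145,  0.174]), np.float64(0.0267)), (array([ 0.542, -0.154,  0.162]), np.float64(0.0759)), (array([ 0.58 , -0.157,  0.039]), np.float64(0.0529)), (array([ 0.598, -0.144,  0.067]), np.float64(0.0002))]
pad [(array([ 0.594, -0.211,  0.106]), np.float64(0.0045)), (array([ 0.573, -0.225,  0.086]), np.float64(0.0497)), (array([ 0.618, -0.236, -0.058]), np.float64(0.0206)), (array([ 0.634, -0.216, -0.016]), np.float64(0.0376))]
pad [(array([ 0.547, -0.192,  0.141]), np.float64(0.0551)), (array([ 0.531, -0.209,  0.112]), np.float64(0.0045)
[... 682 characters left out ...]
, 0.065]), np.float64(0.0075)), (array([0.584, 0.157, 0.006]), np.float64(0.0018)), (array([0.6  , 0.173, 0.034]), np.float64(0.0592))]
[(array([0.6  , 0.153, 0.061]), np.float64(0.0647)), (array([ 0.618,  0.167, -0.002]), np.float64(0.0583)), (array([0.642, 0.183, 0.007]), np.float64(0.0016))]
top [  6   4  21  25 330] ((15.876712799072266, 16.171234130859375), (22.237821578979492, 14.864226341247559), 69.44395446777344) [[171.0137 156.3699]
 [184.9315 151.1507]
 [192.7397 171.9726]
 [178.8219 177.1918]]
side [  8  13  32  24 463] ((23.60000228881836, 24.700000762939453), (28.144268035888672, 18.65743637084961), 18.43494987487793) [[143.3 255.1]
 [149.2 237.4]
 [175.9 246.3]
 [170.  264. ]]
```

```bash
python3 - <<'E'
from h import *
import pickle
d=pickle.load(open("f0.pkl","rb")); T,S=d["top"],d["side"]
np.set_printoptions(precision=4,suppress=True)
k=6; out=[]; Q={}
for f,(u,v),w in((T,(304,185),30),(S,(270,175),38)):
  im=cv2.resize(f["pixels"][v-w:v+w,u-w:u+w],None,fx=k,fy=k,interpolation=cv2.INTER_CUBIC)
  g=cv2.GaussianBlur(cv2.cvtColor(im,cv2.COLOR_RGB2GRAY),(5,5),0).astype(int)
  cy,cx=[(174-155+0,0)] and ((180-v+w)*k,(300-u+w)*k) if f is T else ((163-v+w)*k,(268-u+w)*k)
  c=np.median(g[cy-12:cy+12,cx-12:cx+12]); print("pad grey",c)
  m=(abs(g-c)<13).astype(np.uint8); m=cv2.morphologyEx(m,cv2.MORPH_OPEN,np.ones((11,11)))
  n,l=cv2.connectedComponents(m); m=(l==l[cy,cx]).astype(np.uint8)
  cn=max(cv2.findContours(m,0,1)[0],key=cv2.contourArea)
  hu=cv2.convexHull(cn); q=cv2.approxPolyN(hu,4,None,-1,True)[0] if hasattr(cv2,"approxPolyN") else hu
  q=np.array(q).reshape(-1,2)
  P=[(u-w+(x+.5)/k-.5,v-w+(y+.5)/k-.5) for x,y in q]; Q[id(f)]=P; print(np.array(P), m.sum()/k/k)
  b=im[:,:,::-1].copy(); cv2.drawContours(b,[cn],-1,(0,255,0),1); cv2.polylines(b,[q.astype(int)],True,(0,0,255),1)
  # base
  mb=(g<85).astype(np.uint8); mb=cv2.morphologyEx(mb,cv2.MORPH_OPEN,np.ones((5,5)))
  for cc in cv2.findContours(mb,0,1)[0]:
    if cv2.contourArea(cc)>300: cv2.drawContours(b,[cc],-1,(255,0,0),1)
  out.append(cv2.resize(b,(400,400)))
cv2.imwrite("pics/pad.png",np.hstack(out))
for p in Q[id(T)]:
  r=[tri(T,p,S,s) for s in Q[id(S)]]; i=np.argmin([x[1] for x in r]); print(p,i,r[i])
E
```

```text
pad grey 91.0
[[317.9167 168.4167]
 [316.0833 193.5833]
 [286.75   193.5833]
 [285.5833 168.0833]] 718.75
pad grey 88.0
[[285.0833 153.9167]
 [265.5833 180.5833]
 [245.5833 168.0833]
 [265.75   143.9167]] 655.0
(np.float64(317.9166666666667), np.float64(168.41666666666666)) 3 (array([ 0.5935, -0.2121,  0.1114]), np.float64(0.005547221912442257))
(np.float64(316.0833333333333), np.float64(193.58333333333334)) 0 (array([ 0.5276, -0.2065,  0.1196]), np.float64(0.0054694009543043605))
(np.float64(286.75), np.float64(193.58333333333334)) 1 (array([ 0.5327, -0.1361,  0.0763]), np.float64(0.003943559738848456))
(np.float64(285.5833333333333), np.float64(168.08333333333334)) 2 (array([ 0.5974, -0.133 ,  0.0811]), np.float64(0.0008897788579954061))
```

View pics/pad.png

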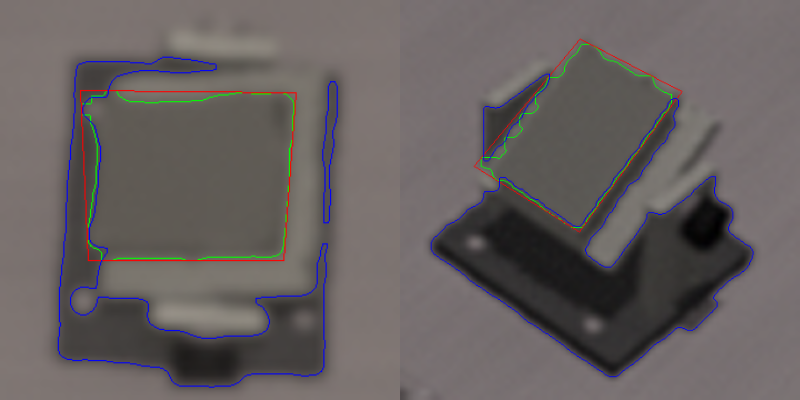

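The fitted quads wrap the pad's top face. In the top view it runs from about (287,169) to (317,193), and in the side view from about (246,168) to (285,154). The dark base outline will give the yaw.

```bash
python3 - <<'E'
from h import *
import pickle
d=pickle.load(open("f0.pkl","rb")); T,S=d["top"],d["side"]
np.set_printoptions(precision=4,suppress=True)
tp=lambda x,y:(274+x/6.667-.42,155+y/6.667-.42); sp=lambda x,y:(232+(x-400)/5.263-.42,137+y/5.263-.42)
yaw=lambda a,b:np.degrees(np.arctan2(*(b-a)[1::-1]))
B=[onz(T,*tp(*p),.008) for p in((77,65),(58,352),(322,376))]; print("base top",B,yaw(B[1],B[0]),yaw(B[1],B[2])+90)
B=[onz(S,*sp(*p),.004) for p in((432,243),(612,376),(752,255))]; print("base side",B,yaw(B[1],B[0]),yaw(B[1],B[2]))
# pad lines, refined corners
t4=[tp(*p) for p in((296,93),(285,259),(91,259),(99,96))]
s4=[sp(*p) for p in((582,43),(679,95),(578,229),(486,165))]
C=[]
for a,b in zip(t4,s4):
  X,e=tri(T,a,S,b); C.append(X); print(X,e)
C=np.array(C); print("ctr",C.mean(0)); up=(C[0]+C[1]-C[2]-C[3])/2; lv=(C[0]+C[3]-C[1]-C[2])/2
print(up,lv,np.linalg.norm(up),np.linalg.norm(lv),"tilt",np.arcsin(up[2]/np.linalg.norm(up)),"yaw up",np.degrees(np.arctan2(up[1],up[0])),"lv",np.degrees(np.arctan2(lv[1],lv[0])))
# case corners rim (top)
for n,f,P in(("top",T,((118,149),(205,137),(218,232),(126,246))),("side",S,((157,214),(250,260)))):
  print(n,[onz(f,*p,.045) for p in P])
E
```

```text
base top [array([ 0.6236, -0.1353,  0.008 ]), array([ 0.5039, -0.1286,  0.008 ]), array([ 0.4959, -0.2363,  0.008 ])] -3.1856056885469846 -4.287806721860164
base side [array([ 0.6284, -0.1348,  0.004 ]), array([ 0.5025, -0.1249,  0.004 ]), array([ 0.4971, -0.2355,  0.004 ])] -4.490080312715675 -92.79206656027611
[ 0.5933 -0.213   0.1082] 0.004370492593363762
[ 0.529  -0.2074  0.1156] 0.006228677720021171
[ 0.5335 -0.137   0.0766] 0.0048851364202371
[ 0.5961 -0.1406  0.0768] 0.0008846536500409254
ctr [ 0.563  -0.1745  0.0943]
[-0.0036 -0.0713  0.0353] [ 0.0635 -0.0046 -0.0036] 0.07966506920300671 0.06372272383573135 tilt 0.45836915161338987 yaw up -92.92210021592398 lv -4.111568927682784
top [array([0.6519, 0.3228, 0.045 ]), array([0.6878, 0.0841, 0.045 ]), array([0.4311, 0.0403, 0.045 ]), array([0.3887, 0.2836, 0.045 ])]
side [array([0.6824, 0.0972, 0.045 ]), array([0.4286, 0.05  , 0.045 ])]
```

Call:
jog_arm --pt "0 0 -1 0 0.5" --pt "0 0 -1 0 0.5" --newtons 30

```text
clock: 0.3
position: [0.268, -0.5639, 0.2621]
tool_rot: [-3.139, 0.0, 0.444]
force: [0.6, 0.3, -0.3]
grip_width: 0.0591
finger_force: 0.0
```

Call:
jog_arm --pt "0.99 -0.79 0 0 0.5" --pt "0.99 -0.79 0 0 0.5" --pt "0.99 -0.79 0 0 0.5" --pt "0.99 -0.79 0 0 0.5" --pt "0.99 -0.79 0 0 0.5" --pt "0.99 -0.79 0 0 0.5" --pt "0.99 -0.79 0 0 0.5" --pt "0.99 -0.79 0 0 0.5" --pt "0.99 -0.79 0 0 0.5" --pt "0.99 -0.79 0 0 0.5" --pt "0.99 -0.79 0 0 0.5" --pt "0.99 -0.79 0 0 0.5"

```text
clock: 1.5
position: [0.4684, -0.1531, 0.2621]
tool_rot: [-3.141, 0.0, 0.444]
force: [0.1, -1.2, 0.3]
grip_width: 0.0426
finger_force: 0.0
```

Call:
jog_arm --pt "0.99 -0.79 0 0 0.5" --pt "0.99 -0.79 0 0 0.5" --pt "0.99 -0.79 0 0 0.5" --pt "0.99 -0.79 0 0 0.5" --pt "0.99 -0.79 0 0 0.5" --pt "0.99 -0.79 0 0 0.5" --pt "0.99 -0.79 0 0 0.5" --pt "0.99 -0.79 0 0 0.5" --pt "0 0 0 0.25 0.5" --pt "0 0 0 0 0.5" --pt "0 0 0 0 0.5"

```text
clock: 2.6
position: [0.6011, 0.1177, 0.262]
tool_rot: [3.141, 0.001, 0.423]
force: [0.2, -1.0, -0.5]
grip_width: 0.0427
finger_force: 0.0
```

Call:
jog_arm --pt "0.98 -0.77 0 0 0.5" --pt "0 0 1 0 0.5" --pt "0 0 1 0 0.5" --pt "0 0 1 0 0.5" --pt "0 0 1 0 0.5" --pt "0 0 1 0 0.5" --pt "0 0 0.5 0 0.5" --pt "0 0 0 0 0.5"

```text
clock: 3.4
position: [0.6177, 0.1507, 0.0958]
tool_rot: [-3.141, 0.003, 0.423]
force: [-0.1, -0.1, 0.3]
grip_width: 0.0427
finger_force: 0.0
```

```bash
python3 - <<'E'
from h import *
s=bot.observe();p=s["position"];print(p,s["tool_rot"])
o=[]
for n in("side","top"):
  f=grab(n); q=proj(f,[p,[.6185,.151,.047]]);print(n,q)
  u,v=q.mean(0).astype(int); o.append(cv2.resize(f["pixels"][v-40:v+40,u-40:u+40,::-1],(400,400),interpolation=cv2.INTER_CUBIC))
cv2.imwrite("pics/ab.png",np.hstack(o))
E
```

```text
[0.61768957 0.15072598 0.09577551] [-3.14134915e+00  2.80361812e-03  4.23136703e-01]
side [[153.76777598 229.15646165]
 [157.37736365 241.82931689]]
top [[175.93854392 157.44452467]
 [179.17345267 161.4201797 ]]
```

View pics/ab.png

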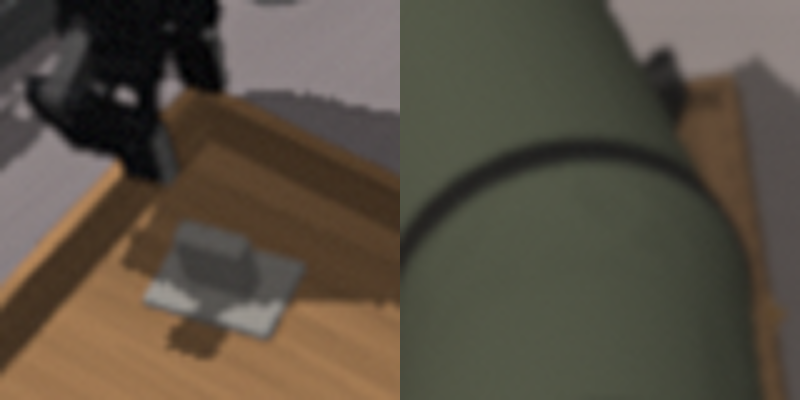

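The side crop shows the fingers above the slide with the fin just below and between them (fin top at about (158,243) in the full picture). The arm blocks the top view. I'll descend and grip.

Call:
jog_arm --pt "0 0 1 0 0.5" --pt "0 0 0.7 0 0.5" --pt "0 0 0.4 0 0.5" --pt "0 0 0.35 0 0.5" --pt "0 0 0 0 0.5" --pt "0 0 0 0 0" --pt "0 0 0 0 0" --pt "0 0 0 0 0" --pt "0 0 0 0 0" --newtons 20

```text
clock: 4.4
position: [0.6188, 0.1518, 0.0242]
tool_rot: [3.141, -0.001, 0.424]
force: [-0.8, -0.2, 0.2]
grip_width: -0.0001
finger_force: 0.0
```

```bash
python3 - <<'E'
from h import *
s=bot.observe();p=s["position"]
f=grab("side"); q=proj(f,[p,[.6185,.151,.047]]);print(q)
u,v=155,240; a=cv2.resize(f["pixels"][v-40:v+40,u-40:u+40,::-1],(600,600),interpolation=cv2.INTER_CUBIC)
cv2.imwrite("pics/miss.png",cv2.convertScaleAbs(a,alpha=1.5))
E
```

```text
[[158.7514929  247.60272913]
 [157.37736365 241.82931689]]
```

View pics/miss.png

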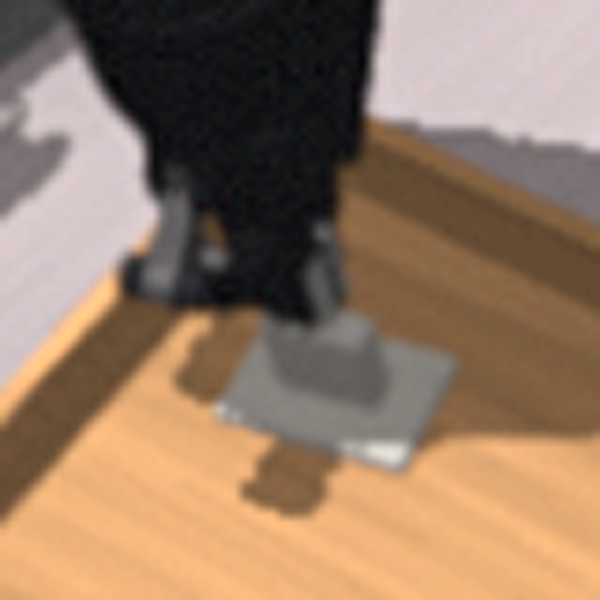

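The crop shows the slide undisturbed, with its fin at about (158,245). The fingers appear just beyond it, and their lowest visible point is about (156,242). I'll project the tool axes into the image to understand the offset.

```bash
python3 - <<'E'
from h import *
np.set_printoptions(precision=3,suppress=True)
s=bot.observe();p=s["position"];M=R.from_euler("xyz",s["tool_rot"]).as_matrix();print(s["grip_width"],p)
f=grab("side")
P=[p,p+.02*M[:,0],p-.02*M[:,0],p+.02*M[:,1],p-.02*M[:,1],p-.02*M[:,2],p-.05*M[:,2]]
print((proj(f,P)-[115,200])*7.5)
# visible lower-right finger tip back-cast
for c in((310,318),(170,303),(130,290)):
  u,v=c[0]/7.5+115,c[1]/7.5+200
  print(c,[onz(f,u,v,z) for z in(.02,.04,.06)])
E
```

```text
3.3534426213244454e-05 [0.619 0.152 0.024]
[[328.494 357.465]
 [269.873 342.024]
 [387.78  373.009]
 [355.019 306.172]
 [301.333 410.093]
 [317.023 320.643]
 [299.126 262.949]]
(310, 318) [array([0.637, 0.145, 0.02 ]), array([0.624, 0.151, 0.04 ]), array([0.611, 0.158, 0.06 ])]
(170, 303) [array([0.675, 0.17 , 0.02 ]), array([0.661, 0.176, 0.04 ]), array([0.647, 0.182, 0.06 ])]
(130, 290) [array([0.689, 0.175, 0.02 ]), array([0.674, 0.181, 0.04 ]), array([0.66 , 0.187, 0.06 ])]
```

```bash
python3 - <<'E'
from h import *
f=grab("side");g=grab("top"); s=bot.observe();p=s["position"]
def c(f,u,v,w):
  a=f["pixels"][max(v-w,0):v+w,max(u-w,0):u+w,::-1]/255.; return (255*cv2.resize(a.clip(0,1)**.45,(400,400),interpolation=cv2.INTER_LINEAR)).astype(np.uint8)
print(proj(g,p),proj(f,p))
cv2.imwrite("pics/g.png",np.hstack([c(f,152,225,36),c(g,180,165,60)]))
E
```

```text
[[180.36233259 163.29115239]] [[158.83537387 247.74109542]]
```

View pics/g.png

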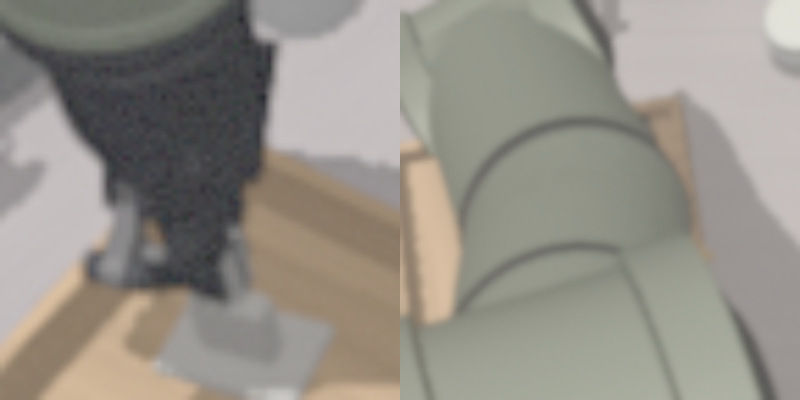

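```bash
python3 - <<'E'
from h import *
import pickle
d=pickle.load(open("f0.pkl","rb"))
p=np.array([.268,-.564,.202]);M=R.from_euler("xyz",[np.pi,0,.444]).as_matrix()
o=[]
for n,(u,v) in(("side",(470,75)),("top",(484,310))):
  f=d[n]; P=[p,p+.0425*M[:,1],p-.0425*M[:,1],p-.013*M[:,2],p-.013*M[:,2]+.0425*M[:,1],p-.013*M[:,2]-.0425*M[:,1],p-.1*M[:,2],p+.0425*M[:,0]]
  q=proj(f,P);print(n,q)
  w=28; im=f["pixels"][v-w:v+w,u-w:min(u+w,512),::-1]/255.; k=7
  im=(255*cv2.resize(im**.45,None,fx=k,fy=k)).astype(np.uint8)
  for a,c in zip(q,[(0,0,255),(0,255,0),(255,0,0),(0,255,255),(0,255,0),(255,0,0),(255,0,255),(255,255,0)]):
    cv2.circle(im,tuple(int(t) for t in (a-[u-w-.5,v-w-.5])*k),4,c,1)
  o.append(cv2.copyMakeBorder(im,0,400-im.shape[0],0,400-im.shape[1],0))
cv2.imwrite("pics/st.png",np.hstack(o))
E
```

```text
side [[447.50426253 105.70975677]
 [445.90131765  96.86126713]
 [449.17100481 115.10311286]
 [449.20628949 101.65166599]
 [447.5286668   92.85257938]
 [450.95306211 110.99922429]
 [461.11537031  72.76347467]
 [431.60780927 102.75021905]]
top [[473.4506077  301.08021516]
 [488.83114265 292.88444363]
 [457.77010968 309.32254267]
 [475.93681383 301.43782755]
 [491.46524861 293.13674544]
 [460.09781476 309.78738315]
 [494.12257963 304.02446955]
 [465.61317858 284.35159343]]
```

View pics/st.png

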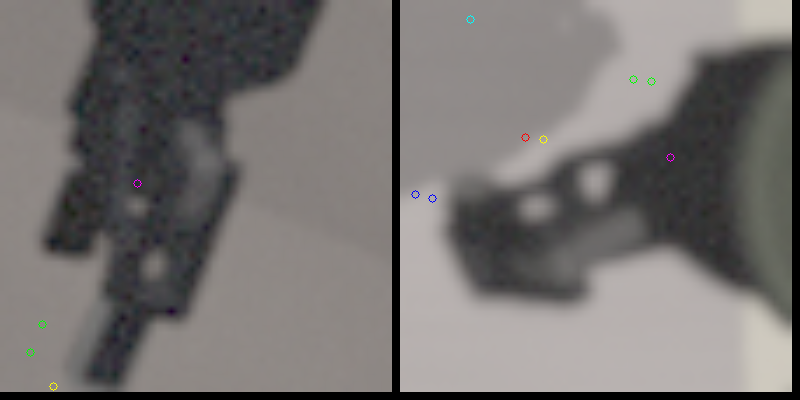

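Left panel: the fingertips in the side view are at about (457,102) and (452,83), not at the projected TCP (449,102). Right panel: in the top view the hand lies well below the projected TCP. I'll triangulate the visible tips against the reported TCP.

```bash
python3 - <<'E'
from h import *
import pickle
np.set_printoptions(precision=3,suppress=True)
d=pickle.load(open("f0.pkl","rb"));T,S=d["top"],d["side"]
print("base",proj(T,[0,0,0]),proj(S,[0,0,0]), proj(T,[0,0,.1]),proj(S,[0,0,.1]))
for a in((457,102),(452,82.7)):
  for b in((466,308.4),(464,314),(467.4,324),(481.7,324)):
    X,e=tri(S,a,T,b);print(a,b,X,round(e,3))
p=np.array([.268,-.564,.202]);print("cart",onz(S,457,102,.2),onz(T,466,308,.2),onz(T,467,324,.2))
M=R.from_euler("xyz",[np.pi,0,.444]).as_matrix();print(M)
E
```

```text
base [[230.656 396.132]] [[431.421 371.92 ]] [[227.878 407.163]] [[451.872 354.652]]
(457, 102) (466, 308.4) [ 0.25  -0.529  0.242] 0.01
(457, 102) (464, 314) [ 0.244 -0.52   0.249] 0.001
(457, 102) (467.4, 324) [ 0.233 -0.523  0.251] 0.023
(457, 102) (481.7, 324) [ 0.234 -0.565  0.228] 0.032
(452, 82.7) (466, 308.4) [ 0.265 -0.499  0.304] 0.01
(452, 82.7) (464, 314) [ 0.259 -0.49   0.31 ] 0.02
(452, 82.7) (467.4, 324) [ 0.249 -0.491  0.313] 0.041
(452, 82.7) (481.7, 324) [ 0.25  -0.529  0.295] 0.05
cart [ 0.254 -0.604  0.2  ] [ 0.252 -0.546  0.2  ] [ 0.216 -0.548  0.2  ]
[[ 0.903  0.43   0.   ]
 [ 0.43  -0.903 -0.   ]
 [-0.     0.    -1.   ]]
```

The tips triangulate to where tool y puts them, but about 25–30 mm short of the reported TCP. That agrees with the empty close just above the fin. I'll reopen and go deeper in small guarded steps.

Call:
jog_arm --pt "0 0 0 0 0.5" --pt "0 0 0 0 0.5" --pt "0 0 0 0 0.5" --pt "0 0 0.2 0 0.5" --pt "0 0 0.2 0 0.5" --pt "0 0 0 0 0.5"

```text
clock: 5.2
position: [0.6179, 0.1516, 0.0105]
tool_rot: [-3.141, 0.002, 0.424]
force: [-0.5, -0.0, 0.1]
grip_width: 0.0427
finger_force: 0.0
```

Call:
jog_arm --pt "0 0 0 0 0" --pt "0 0 0 0 0" --pt "0 0 0 0 0" --pt "0 0 0 0 0"

```text
clock: 5.6
position: [0.6187, 0.1518, 0.0119]
tool_rot: [-3.142, -0.0, 0.424]
force: [-0.7, -1.0, -0.3]
grip_width: 0.0111
finger_force: 23.8
```

The fin is held at a width of about 11 mm. I'll lift and turn square to the case's near wall. The tool can't tilt, so I'll use that wall's rim to pivot the slide in the grip to the stage's slope.

Call:
jog_arm --pt "0 0 -0.5 0 0" --pt "0 0 -1 0 0" --pt "0 0 -1 -1 0" --pt "0 0 -0.4 -1 0" --pt "0 0 0 -1 0" --pt "0 0 0 -1 0" --pt "0 0 0 -1 0" --pt "0 0 0 -1 0" --pt "0 0 0 -1 0" --pt "0 0 0 -1 0" --pt "0 0 0 -1 0" --pt "0 0 0 -1 0"

```text
clock: 6.8
position: [0.6188, 0.1517, 0.0999]
tool_rot: [3.141, -0.0, 1.227]
force: [0.5, -0.2, -0.4]
grip_width: 0.0111
finger_force: 23.7
```

Call:
jog_arm --pt "0 0 0 -1 0" --pt "0 0 0 -1 0" --pt "0 0 0 -1 0" --pt "0 0 0 -1 0" --pt "0 0 0 -1 0" --pt "0 0 0 -1 0" --pt "0 0 0 -0.5 0" --pt "0 0 0 0 0"

```text
clock: 7.6
position: [0.6188, 0.1515, 0.0997]
tool_rot: [3.141, 0.0, 1.744]
force: [0.6, -0.1, -0.7]
grip_width: 0.0112
finger_force: 23.7
```

```bash
python3 - <<'E'
from h import *
s=bot.observe();p=s["position"];print(p,s["tool_rot"],s["force"],s["grip_width"])
f=grab("side");q=proj(f,[p,p+[0,0,-.006]]);print(q);u,v=q[1].astype(int);w=45
a=f["pixels"][max(v-w,0):v+w,u-w:u+w,::-1]/255.
cv2.imwrite("pics/lift.png",(255*cv2.resize(a,(600,600),interpolation=cv2.INTER_CUBIC).clip(0,1)**.6).astype(np.uint8));print(u-w,v-w,600/(2*w))
E
```

```text
[0.6188412  0.15154619 0.09970831] [3.14088477e+00 3.14218485e-04 1.74410983e+00] [ 0.64617702 -0.14427219 -0.68100367] 0.011221515525338495
[[152.8042466  228.02755571]
 [153.31139076 229.67295687]]
108 184 6.666666666666667
```

View pics/lift.png

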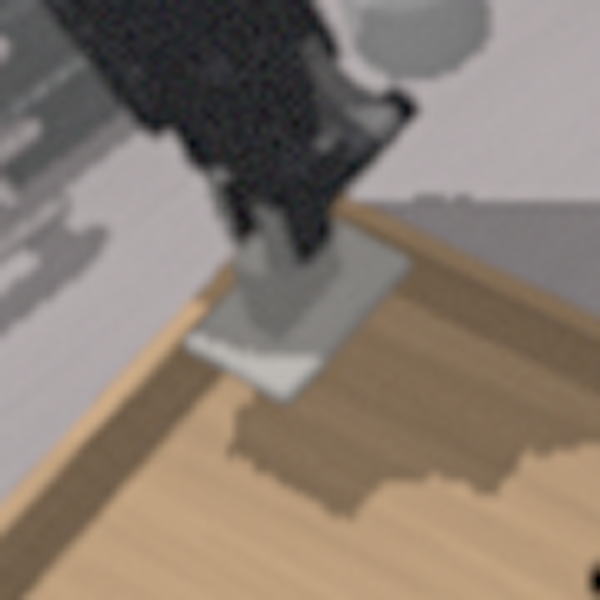

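The slide is held upright by the fin in the side view, with plate corners at about (136,235), (151,244) and (169,223). The near rim runs to its right, from about (159,214) to (198,232). I'll locate the rim and the slide.

```bash
python3 - <<'E'
from h import *
np.set_printoptions(precision=4,suppress=True)
f=grab("side"); c=lambda x,y:(108+x/6.667-.43,184+y/6.667-.43)
for n,P in(("outer",((450,250),(600,318))),("inner",((450,272),(600,341)))): print(n,[onz(f,*c(*p),.045) for p in P])
z=bot.observe()["position"][2]-.001
A=np.array([onz(f,*c(*p),z) for p in((185,335),(290,395),(410,262))]);print(A,(A[0]+A[2])/2,np.linalg.norm(np.diff(A,axis=0),axis=1),np.degrees(np.arctan2(*(A[2]-A[1])[1::-1])))
E
```

```text
outer [array([0.6331, 0.0833, 0.045 ]), array([0.5712, 0.0695, 0.045 ])]
inner [array([0.6259, 0.0899, 0.045 ]), array([0.5642, 0.0764, 0.045 ])]
[[0.6367 0.1862 0.0984]
 [0.5928 0.179  0.0984]
 [0.6033 0.1184 0.0984]] [0.62   0.1523 0.0984] [0.0445 0.0615] -80.2273774965129
```

Call:
jog_arm --pt "-0.67 -0.5 0 0 0" --pt "-0.67 -0.5 0 0 0" --pt "0 0 0.8 0 0" --pt "0 0 0.6 0 0" --pt "0 0 0 0 0"

```text
clock: 8.2
position: [0.5948, 0.1065, 0.0552]
tool_rot: [-3.139, 0.0, 1.743]
force: [-0.8, -0.0, -1.5]
grip_width: 0.0106
finger_force: 23.7
```

Call:
jog_arm --pt "0 0 0.15 0 0" --pt "0 0 0.15 0 0" --pt "0 0 0 0 0"

```text
clock: 8.5
position: [0.5967, 0.1082, 0.0487]
tool_rot: [3.14, -0.001, 1.744]
force: [-0.5, 1.0, 6.9]
grip_width: 0.0111
finger_force: 25.4
```

Call:
jog_arm --pt "0 0 0.1 0 0" --pt "0 0 0.1 0 0" --pt "0 0 0 0 0"

```text
clock: 8.8
position: [0.5966, 0.1096, 0.0434]
tool_rot: [3.139, -0.002, 1.745]
force: [-5.6, 6.8, 15.5]
grip_width: 0.0111
finger_force: 29.5
```

```bash
cat > tilt.py <<'E'
from h import *
# corners of plate's near (camera side) long edge etc. from side view mask, printed with expected edges
def mask(f,c,w=30,k=6):
    u,v=np.round(c).astype(int)
    im=cv2.resize(f["pixels"][v-w:v+w,u-w:u+w],None,fx=k,fy=k,interpolation=cv2.INTER_CUBIC)
    hsv=cv2.cvtColor(im,cv2.COLOR_RGB2HSV); return im,hsv,(u-w,v-w,k)
E
python3 - <<'E'
from tilt import *
s=bot.observe();p=s["position"];print(p,s["force"],s["moment"],s["grip_width"])
f=grab("side");im,hsv,o=mask(f,proj(f,p)[0]); cv2.imwrite("pics/rim.png",im[:,:,::-1])
m=((hsv[...,1]<45)&(hsv[...,2]>75)).astype(np.uint8)
m=cv2.morphologyEx(m,cv2.MORPH_OPEN,np.ones((9,9)))
for c in cv2.findContours(m,0,1)[0]:
  if cv2.contourArea(c)>1500: print(cv2.contourArea(c),np.round(cv2.approxPolyDP(c,6,True)[:,0]/o[2]+o[:2]).astype(int).tolist())
E
```

```text
[0.59659134 0.10962224 0.04343002] [-5.64776088  6.80850105 15.4528129 ] [ 1.40763401  1.18015462 -0.04833649] 0.011092140377068486
21762.0 [[207, 207], [188, 207], [191, 210], [195, 209], [200, 213], [185, 227], [184, 232], [176, 243], [168, 237], [163, 242], [164, 244], [178, 251], [193, 230], [202, 232], [207, 235]]
```

Call:
jog_arm --pt "0 0 -1 0 0" --pt "0.6 0 -0.7 0 0" --pt "0.8 0 0 0 0" --pt "0 0 0 0 0"

```text
clock: 9.25
position: [0.5886, 0.1523, 0.0944]
tool_rot: [3.139, -0.002, 1.747]
force: [-0.6, 0.5, -1.0]
grip_width: 0.0109
finger_force: 27.6
```

```bash
cat > meas.py <<'E'
from tilt import *
s=bot.observe();p=s["position"];M=R.from_euler("xyz",s["tool_rot"]).as_matrix();print(p,s["tool_rot"],s["force"],s["grip_width"])
f=grab("side");im,hsv,o=mask(f,proj(f,p)[0]); cv2.imwrite("pics/m.png",im[:,:,::-1])
m=((hsv[...,1]<50)&(hsv[...,2]>60)).astype(np.uint8)
m=cv2.morphologyEx(m,cv2.MORPH_OPEN,np.ones((7,7)))
n,l,st,ce=cv2.connectedComponentsWithStats(m)
for i in range(1,n):
  if st[i,4]<2000: continue
  c=max(cv2.findContours((l==i).astype(np.uint8),0,1)[0],key=cv2.contourArea)
  print(st[i,4],np.round((cv2.approxPolyDP(c,5,True)[:,0]+.5)/o[2]-.5+o[:2],1).tolist())
E
cat > edge.py <<'E'
from h import *
# rays hitting the vertical plane of the plate's long side (tool -y side, 21 mm out)
def edge(f,s,B,C,off=-.021):
    p=s["position"];M=R.from_euler("xyz",s["tool_rot"]).as_matrix();q=p+off*M[:,1];X=[]
    for P in(B,C):
        c,d=ray(f,*P);X.append(c+d*((q-c)@M[:,1])/(d@M[:,1]))
    e=X[1]-X[0];return X,np.linalg.norm(e),np.arctan2(e[2],-(e@M[:,0])),[(x-p)@M for x in X]
E
python3 meas.py
```

```text
[0.58863047 0.15228183 0.09439591] [ 3.13901701e+00 -1.89915643e-03  1.74702228e+00] [-0.56290194  0.48968394 -0.97536301] 0.01092455589809827
7259 [[134.6, 206.6], [131.6, 206.6], [131.6, 232.1], [145.2, 217.8], [143.9, 213.2], [139.4, 212.9]]
8954 [[178.6, 206.6], [181.4, 210.1], [174.1, 219.6], [191.4, 227.4], [191.4, 206.6]]
15733 [[178.1, 228.9], [168.9, 224.2], [167.1, 230.8], [164.9, 233.4], [159.6, 234.8], [157.9, 233.6], [156.8, 228.1], [155.1, 227.6], [152.1, 232.6], [152.8, 236.2], [146.4, 244.4], [161.4, 252.8], [177.4, 231.8]]
```

```bash
python3 - <<'E'
from edge import *
np.set_printoptions(precision=4,suppress=True)
f=grab("side");s=bot.observe()
for C in((177.4,231.8),(178.1,229.5)): print(edge(f,s,(161.4,252.8),C))
# reference: level slide in lift picture
s2=dict(position=np.array([.6188,.1515,.0997]),tool_rot=[np.pi,0,1.744]); c=lambda x,y:(108+x/6.667-.43,184+y/6.667-.43)
print("ref",edge(f,s2,c(290,402),c(410,266)))
E
```

```text
([array([0.5623, 0.1786, 0.0904]), array([0.5722, 0.1225, 0.0974])], np.float64(0.057454914214257406), np.float64(0.12152292271194193), [array([ 0.034 , -0.021 ,  0.0027]), array([-0.023 , -0.021 , -0.0042])])
([array([0.5623, 0.1786, 0.0904]), array([0.5728, 0.1191, 0.1017])], np.float64(0.061528219752102), np.float64(0.1839244147568717), [array([ 0.034 , -0.021 ,  0.0027]), array([-0.0265, -0.021 , -0.0085])])
ref ([array([0.5925, 0.1799, 0.0958]), array([0.6032, 0.1187, 0.0967])], np.float64(0.062068436536786335), np.float64(0.014230920346056742), [array([ 0.0325, -0.021 ,  0.0039]), array([-0.0296, -0.021 ,  0.003 ])])
```

The slide has turned about 0.15 rad towards the required 0.46. I'll press again, nearer the plate's end for more leverage.

Call:
jog_arm --pt "-0.6 0 0 0 0" --pt "-0.68 0 0.8 0 0" --pt "0 0 0.9 0 0" --pt "0 0 0.15 0 0" --pt "0 0 0.15 0 0" --pt "0 0 0.1 0 0" --pt "0 0 0 0 0"

```text
clock: 10.05
position: [0.5955, 0.1117, 0.0303]
tool_rot: [3.141, -0.002, 1.744]
force: [-4.4, 8.8, 12.6]
grip_width: 0.0114
finger_force: 35.3
```

Call:
jog_arm --pt "0 0 -1 0 0" --pt "0.6 0 -1 0 0" --pt "0.68 0 -0.13 0 0" --pt "0 0 0 0 0"

```text
clock: 10.45
position: [0.5889, 0.1506, 0.095]
tool_rot: [3.14, -0.001, 1.746]
force: [-1.3, -0.9, -0.5]
grip_width: 0.0109
finger_force: 33.7
```

```bash
python3 meas.py
```

```text
[0.58890579 0.15060161 0.09498281] [ 3.13953274e+00 -1.14672834e-03  1.74552364e+00] [-1.2853727  -0.8730463  -0.54428192] 0.010923178420894011
6933 [[134.6, 205.6], [132.6, 205.6], [132.6, 231.1], [145.9, 216.9], [144.2, 212.4], [139.4, 211.8]]
24082 [[192.4, 205.6], [178.6, 205.6], [181.6, 209.6], [168.6, 224.4], [168.8, 227.2], [164.9, 232.8], [162.9, 233.4], [162.8, 234.8], [159.4, 234.2], [157.9, 232.2], [157.1, 226.4], [155.4, 225.9], [153.4, 228.2], [152.1, 232.9], [152.8, 236.2], [150.6, 241.2], [165.2, 249.1], [179.4, 222.9], [192.4, 228.1]]
```

```bash
python3 - <<'E'
from edge import *
np.set_printoptions(precision=4,suppress=True)
f=grab("side");s=bot.observe()
print(edge(f,s,(165.2,249.1),(179.4,222.9)))
# theory: pivot 35 mm above underside on tool axis -> predicted near-edge image ends for tilt th
p=s["position"];M=R.from_euler("xyz",s["tool_rot"]).as_matrix()
h=.035
for th in(.3,.4,.46,.55):
  Q=[]
  for x in(.032,-.032):
    v=np.array([x,-.021,h]); # tool frame, z down from pivot
    a=np.array([np.cos(th)*v[0]-np.sin(th)*v[2],v[1],np.sin(th)*v[0]+np.cos(th)*v[2]]); Q.append(p+M@(a+[0,0,.006-h]))
  print(th,proj(f,Q))
E
python3 - <<'E'
E
```

```text
([array([0.5642, 0.1667, 0.0888]), array([0.5738, 0.1116, 0.1167])], np.float64(0.06249498669115702), np.float64(0.4618110566776503), [array([ 0.023 , -0.021 ,  0.0046]), array([-0.0329, -0.021 , -0.0232])])
0.3 [[166.7239 250.5823]
 [182.7261 225.4674]]
0.4 [[168.1232 249.5692]
 [183.0835 223.6067]]
0.46 [[168.9642 248.8837]
 [183.2367 222.5235]]
0.55 [[170.2206 247.7532]
 [183.3782 220.9548]]
```

The tilt is now 0.46 rad, matching the slope. I'll carry the slide over the pad.

Call:
jog_arm --pt "0 0 -1 0.99 0" --pt "0 0 -1 0.99 0" --pt "0 0 0 0.99 0" --pt "-0.5 0 0 0 0" --pt "-0.97 0 0 0 0" --pt "-0.97 -0.02 0 0 0" --pt "-0.97 -0.02 0 0 0" --pt "-0.97 -0.02 0 0 0" --pt "-0.97 -0.02 0 0 0" --pt "-0.97 -0.02 0 0 0" --pt "-0.97 -0.02 0 0 0" --pt "-0.97 -0.02 0 0 0"

```text
clock: 11.75
position: [0.5672, -0.1018, 0.1526]
tool_rot: [-3.14, 0.001, 1.506]
force: [0.3, -0.1, -1.1]
grip_width: 0.0107
finger_force: 33.7
```

Call:
jog_arm --pt "-0.97 -0.02 0 0 0" --pt "-0.97 -0.02 0 0 0" --pt "-0.47 -0.02 0 0 0" --pt "0 0 0 0 0" --pt "0 0 0 0 0"

```text
clock: 12.25
position: [0.5616, -0.1705, 0.1531]
tool_rot: [-3.141, -0.001, 1.506]
force: [0.4, 0.2, -0.5]
grip_width: 0.0109
finger_force: 33.7
```

```bash
python3 meas.py
```

```text
[ 0.5616214  -0.17047017  0.1531481 ] [-3.14079341e+00 -5.67695603e-04  1.50642252e+00] [ 0.42968072  0.24039695 -0.54502413] 0.010880592847508919
91649 [[238.6, 114.6], [239.1, 124.8], [236.6, 127.1], [236.6, 174.4], [287.1, 174.4], [290.6, 170.4], [292.1, 174.4], [296.4, 174.4], [296.4, 114.6], [293.2, 114.6], [286.6, 121.4], [275.9, 129.2], [274.9, 136.4], [265.9, 146.9], [262.8, 145.1], [260.9, 141.9], [261.2, 140.6], [263.4, 140.8], [264.8, 138.9], [265.6, 131.8], [262.2, 134.8], [261.1, 134.4], [259.6, 122.4], [257.9, 118.2], [254.1, 116.9], [252.8, 114.6]]
```

Call:
jog_arm --pt "0.06 0.06 1 0 0" --pt "0 0 0.8 0 0" --pt "0 0 0 0 0"

```text
clock: 12.6
position: [0.5628, -0.1671, 0.0973]
tool_rot: [-3.138, -0.002, 1.509]
force: [-0.6, 2.9, 0.3]
grip_width: 0.0108
finger_force: 33.9
```

```bash
python3 - <<'E'
from h import *
np.set_printoptions(precision=2,suppress=True)
s=bot.observe();p=s["position"];print(p,s["force"],s["tool_rot"])
f=grab("side");g=grab("top")
u,v,w=266,158,30; k=600/(2*w)
a=f["pixels"][v-w:v+w,u-w:u+w,::-1]/255.
a=cv2.resize(a,(600,600),interpolation=cv2.INTER_CUBIC).clip(0,1)
a=a**.5; a=((a-.3)*1.8).clip(0,1)
b=g["pixels"][155:215,284:304+20,::-1]/255.; b=cv2.resize(b,(200,300)).clip(0,1)**.5
im=np.zeros((600,800,3));im[:,:600]=a;im[:300,600:]=b
cv2.imwrite("pics/last.png",(im*255).astype(np.uint8));import pickle;pickle.dump((f,g,s),open("f1.pkl","wb"))
E
```

```text
[ 0.56 -0.17  0.1 ] [-0.59  2.91  0.35] [-3.14 -0.    1.51]
```

View pics/last.png

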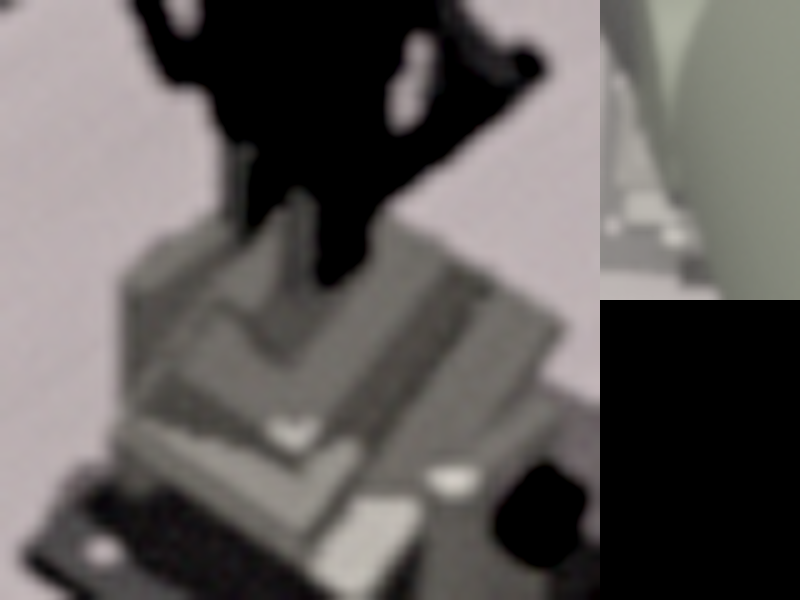

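Side view: the slide floats over the pad. Its near lower corner is at about (266,174), its left lower corner at (253.5,165.5), and its near long edge runs up to about (281,153). The pad's lower edge runs from about (247,170.5) to (266.5,181.5). I'll check the numbers.

```bash
python3 - <<'E'
from edge import *
import pickle
np.set_printoptions(precision=4,suppress=True)
f,g,s=pickle.load(open("f1.pkl","rb")); c=lambda x,y:(236+x/10-.45,128+y/10-.45)
for C in((455,252),(445,270)): print(edge(f,s,c(300,465),c(*C)))
# relative to pad: rays on the pad plane (centre .563,-.1745,.096, tilt .46, yaw)
th=.46;x=np.array([np.cos(th)*np.cos(-1.634),np.cos(th)*np.sin(-1.634),np.sin(th)]);y=np.array([np.cos(-1.634+np.pi/2),np.sin(-1.634+np.pi/2),0]);n=np.cross(x,y)
o=np.array([.563,-.1745,.096]);print("n",n)
for nm,P,h in(("pad L",(115,428),0),("pad B",(305,538),0),("slideL",(175,375),.01),("slideB",(300,465),.01),("slideC",(455,252),.01)):
  cc,d=ray(f,*c(*P));X=cc+d*((o+h*n-cc)@n)/(d@n);print(nm,(X-o)@x,(X-o)@y)
E
```

```text
([array([ 0.5431, -0.1453,  0.086 ]), array([ 0.5397, -0.2012,  0.1208])], np.float64(0.06596644771694538), np.float64(0.5551839588535818), [array([ 0.0206, -0.021 ,  0.0114]), array([-0.0355, -0.021 , -0.0235])])
([array([ 0.5431, -0.1453,  0.086 ]), array([ 0.5399, -0.1977,  0.117 ])], np.float64(0.061017565668051436), np.float64(0.532716590904011), [array([ 0.0206, -0.021 ,  0.0114]), array([-0.032 , -0.021 , -0.0197])])
n [0.028  0.4431 0.8961]
pad L -0.04754159035571156 0.02816330912300853
pad B -0.04336567357620733 -0.03374983415601463
slideL -0.02935449069745325 0.018557698121986932
slideB -0.030664678855989672 -0.02511186966931666
slideC 0.03614114589322078 -0.021695618906095417
```

Call:
jog_arm --pt "-0.03 0 0.06 0 0" --pt "0 0 0 0 0" --pt "0 0 0 0 0"

```text
clock: 13.0
position: [0.5645, -0.1699, 0.0986]
tool_rot: [3.14, 0.0, 1.506]
force: [0.6, 1.5, 1.2]
grip_width: 0.0113
finger_force: 34.0
```

Call:
jog_arm --pt "-0.03 0 0.06 0 0" --pt "0 0 0 0 0"

```text
clock: 13.2
position: [0.5643, -0.171, 0.0963]
tool_rot: [3.141, 0.0, 1.506]
force: [2.1, 0.3, 4.3]
grip_width: 0.0108
finger_force: 34.3
```

Call:
jog_arm --pt "-0.015 0 0.03 0 0" --pt "0 0 0 0 0"

```text
clock: 13.4
position: [0.5642, -0.1715, 0.0954]
tool_rot: [3.141, 0.0, 1.506]
force: [2.0, 1.0, 6.6]
grip_width: 0.0111
finger_force: 34.5
```

```bash
python3 - <<'E'
from h import *
np.set_printoptions(precision=3,suppress=True)
F=[];N=[];P=[]
for i in range(16):
  f=grab("side");s=bot.observe();F.append(s["force"]);N.append(s["moment"]);P.append(s["position"])
print(np.mean(F,0),np.std(F,0),np.mean(N,0),np.std(N,0),np.mean(P,0),np.std(P,0),s["clock"])
import pickle;pickle.dump(f,open("f2.pkl","wb"))
E
```

```text
[1.951 0.322 5.71 ] [0.472 0.495 0.517] [-0.151 -0.498  0.064] [0.035 0.027 0.03 ] [ 0.564 -0.171  0.095] [0. 0. 0.] 14.2
```

The force pattern (centre of pressure towards the upslope edge) and the shadow under the lower end suggest the slide is a few degrees short of flush. I'll back off to light contact, ease the grip briefly so it settles on the pad, then grip again.

Call:
jog_arm --pt "0.025 0 -0.05 0 0" --pt "0.025 0 -0.05 0 0" --pt "0 0 0 0 0" --pt "0 0 0 0 0"

```text
clock: 14.6
position: [0.5638, -0.1698, 0.0981]
tool_rot: [-3.141, 0.0, 1.506]
force: [0.0, 0.2, 2.3]
grip_width: 0.0112
finger_force: 34.1
```

```bash
cat > avg.py <<'E'
from h import *
import sys,pickle
np.set_printoptions(precision=3,suppress=True)
F=[];N=[]
for i in range(int(sys.argv[1])):
  f=grab("side");s=bot.observe();F.append(s["force"]);N.append(s["moment"])
print(np.mean(F,0),np.mean(N,0),s["position"],s["clock"],s["grip_width"],s["finger_force"])
b=cv2.cvtColor(f["pixels"][128:188,236:296],cv2.COLOR_RGB2GRAY).astype(float)
try:
  a=pickle.load(open("prev.pkl","rb")); m=a>45; print("image change",np.abs(a-b)[m&(b>45)].mean().round(2))
except FileNotFoundError: pass
pickle.dump(b,open("prev.pkl","wb"))
E
python3 avg.py 8
```

```text
[1.39  0.136 2.624] [-0.071 -0.312  0.055] [ 0.564 -0.17   0.098] 15.0 0.010970278739647111 34.07267510890961
```

Call:
jog_arm --pt "0.012 0 -0.03 0 0" --pt "0 0 0 0 0.135" --pt "0 0 0 0 0.135" --newtons 20

```text
clock: 15.3
position: [0.5639, -0.1692, 0.099]
tool_rot: [-3.141, -0.0, 1.506]
force: [1.5, 0.8, 0.9]
grip_width: 0.0115
finger_force: 15.3
```

```bash
python3 avg.py 3
```

```text
[0.516 0.936 0.831] [ 0.144 -0.214  0.007] [ 0.564 -0.169  0.099] 15.45 0.01136973144764982 15.306277871131897
image change 1.27
```

Call:
jog_arm --pt "0 0 0 0 0.14" --pt "0 0 0 0 0.14"

```text
clock: 15.65
position: [0.5638, -0.1693, 0.0989]
tool_rot: [-3.141, -0.0, 1.506]
force: [-0.1, 2.1, 1.1]
grip_width: 0.0117
finger_force: 1.7
```

```bash
python3 avg.py 2
```

```text
[0.081 1.606 0.905] [ 0.337 -0.05  -0.018] [ 0.564 -0.169  0.099] 15.75 0.012170117609746536 1.638938281685114
image change 0.84
```

Call:
jog_arm --pt "-0.03 0 0.06 0 0.14" --pt "-0.015 0 0.03 0 0.14" --pt "0 0 0 0 0.14"

```text
clock: 16.05
position: [0.5638, -0.1706, 0.0961]
tool_rot: [-3.141, -0.0, 1.506]
force: [0.2, 1.9, 1.1]
grip_width: 0.0121
finger_force: 2.1
```

```bash
python3 avg.py 6
```

```text
[0.157 2.533 0.8  ] [0.486 0.015 0.018] [ 0.564 -0.171  0.096] 16.35 0.011888733587729985 1.995487343519926
image change 2.07
```

Call:
jog_arm --pt "0 0 0 0 0.1" --pt "0 0 0 0 0" --pt "0 0 0 0 0" --newtons 20

```text
clock: 16.65
position: [0.5639, -0.1707, 0.0963]
tool_rot: [3.142, -0.0, 1.506]
force: [-0.1, 2.6, 1.0]
grip_width: 0.0115
finger_force: 21.3
```

```bash
python3 avg.py 8
```

```text
[0.004 2.174 1.111] [0.443 0.001 0.016] [ 0.564 -0.171  0.096] 17.05 0.011331771845870716 21.29615306854248
image change 0.95
```

Call:
jog_arm --pt "-0.03 0 0.06 0 0" --pt "0 0 0 0 0" --pt "0 0 0 0 0"

```text
clock: 17.35
position: [0.5639, -0.1717, 0.0945]
tool_rot: [3.142, 0.0, 1.506]
force: [-0.8, 1.4, 3.6]
grip_width: 0.0114
finger_force: 21.6
```

```bash
python3 avg.py 8
```

```text
[-0.365  1.909  3.419] [0.358 0.055 0.03 ] [ 0.564 -0.172  0.095] 17.75 0.01159578178365081 21.5908482670784
image change 1.76
```

Now the contact force lies along the pad normal and is centred, so the slide sits flush at about 3 mm of sink. I'll check centring with grey profiles across the pad.

```bash
cat > prof.py <<'E'
from h import *
import sys
th,yw=.46,-1.634
x=np.array([np.cos(th)*np.cos(yw),np.cos(th)*np.sin(yw),np.sin(th)]);y=np.array([-np.sin(yw),np.cos(yw),0]);n=np.cross(x,y)
o=np.array([.563,-.1745,.096])
f=np.mean([cv2.cvtColor(grab("side")["pixels"],cv2.COLOR_RGB2GRAY).astype(np.float32) for i in range(5)],0); fr=grab("side")
def prof(P): 
    q=proj(fr,P).astype(np.float32);return cv2.remap(f,q[:,0].reshape(1,-1),q[:,1].reshape(1,-1),cv2.INTER_LINEAR)[0].round().astype(int)
X=np.arange(-56,-9,2)/1e3; Y=np.arange(-44,45,2)/1e3
print((X*1e3).astype(int).tolist())
for yy in(-.012,0,.012): print("x-profile y=%g"%yy,prof([o+x*a+y*yy for a in X]).tolist())
print((Y*1e3).astype(int).tolist())
for xx in(-.025,-.02,-.015): print("y-profile x=%g"%xx,prof([o+x*xx+y*a for a in Y]).tolist())
E
python3 prof.py
```

```text
[-56, -54, -52, -50, -48, -46, -44, -42, -40, -38, -36, -34, -32, -30, -28, -26, -24, -22, -20, -18, -16, -14, -12, -10]
x-profile y=-0.012 [30, 31, 40, 56, 67, 72, 77, 89, 96, 95, 95, 95, 94, 89, 79, 73, 79, 84, 80, 75, 73, 73, 74, 74]
x-profile y=0 [29, 31, 40, 56, 70, 72, 77, 89, 96, 96, 93, 85, 68, 57, 52, 56, 63, 70, 73, 74, 74, 74, 73, 69]
x-profile y=0.012 [53, 54, 57, 64, 70, 71, 78, 89, 93, 87, 75, 63, 54, 53, 54, 56, 63, 70, 73, 73, 73, 73, 72, 69]
[-44, -42, -40, -38, -36, -34, -32, -30, -28, -26, -24, -22, -20, -18, -16, -14, -12, -10, -8, -6, -4, -2, 0, 2, 4, 6, 8, 10, 12, 14, 16, 18, 20, 22, 24, 26, 28, 30, 32, 34, 36, 38, 40, 42, 44]
y-profile x=-0.025 [126, 120, 106, 84, 65, 66, 79, 90, 96, 96, 93, 86, 80, 82, 83, 81, 74, 65, 61, 60, 59, 59, 59, 60, 60, 60, 61, 60, 59, 60, 60, 60, 59, 58, 60, 63, 67, 68, 64, 59, 56, 55, 55, 60, 69]
y-profile x=-0.02 [102, 94, 82, 68, 63, 64, 80, 92, 97, 93, 89, 83, 83, 94, 94, 89, 80, 75, 73, 73, 74, 74, 73, 74, 74, 74, 74, 73, 73, 72, 72, 73, 72, 69, 65, 66, 68, 68, 65, 59, 57, 56, 56, 56, 56]
y-profile x=-0.015 [71, 72, 71, 67, 62, 61, 70, 76, 71, 62, 58, 56, 58, 66, 71, 72, 73, 74, 74, 74, 74, 74, 74, 74, 74, 74, 74, 73, 73, 73, 72, 72, 73, 70, 65, 63, 65, 66, 65, 60, 57, 56, 56, 56, 58]
```

```bash
cat >> prof.py <<'E'
print("----");X=np.arange(0,61,2)/1e3;print((X*1e3).astype(int).tolist())
for yy in(-.027,-.016,-.012): print(yy,prof([o+x*a+y*yy for a in X]).tolist())
E
python3 prof.py | sed -n '/----/,$p'
```

```text
----
[0, 2, 4, 6, 8, 10, 12, 14, 16, 18, 20, 22, 24, 26, 28, 30, 32, 34, 36, 38, 40, 42, 44, 46, 48, 50, 52, 54, 56, 58, 60]
-0.027 [54, 54, 54, 54, 54, 54, 53, 53, 53, 53, 53, 53, 53, 53, 53, 52, 51, 53, 62, 77, 100, 117, 124, 125, 124, 124, 124, 124, 123, 123, 123]
-0.016 [70, 70, 69, 69, 68, 69, 68, 68, 68, 67, 67, 66, 67, 67, 67, 66, 65, 64, 66, 75, 93, 112, 122, 124, 123, 123, 123, 122, 122, 122, 122]
-0.012 [74, 74, 74, 74, 74, 74, 73, 73, 73, 73, 73, 73, 73, 73, 73, 73, 73, 71, 71, 76, 91, 109, 120, 123, 123, 123, 122, 122, 122, 122, 122]
```

Profiles show the pad spanning about −42…+40 mm along the slope and the slide −24…+40 mm. It sits flush and is centred across the pad, but about 8.5 mm too far upslope. I'll lift along the normal, shift downslope and set down again.

Call:
jog_arm --pt "0.05 0 -0.105 0 0" --pt "0.05 0 -0.105 0 0" --pt "0.13 0 0.065 0 0" --pt "0.125 0 0.06 0 0" --pt "-0.04 0 0.08 0 0" --pt "-0.03 0 0.06 0 0" --pt "0 0 0 0 0" --pt "0 0 0 0 0"

```text
clock: 19.15
position: [0.5643, -0.163, 0.0927]
tool_rot: [-3.141, -0.0, 1.506]
force: [0.0, 0.5, -0.8]
grip_width: 0.0115
finger_force: 21.2
```

```bash
python3 avg.py 5
```

```text
[0.164 1.608 0.317] [0.308 0.071 0.006] [ 0.564 -0.163  0.093] 19.4 0.011299903476998378 21.188189685344696
image change 5.44
```

Call:
jog_arm --pt "-0.03 0 0.07 0 0" --pt "0 0 0 0 0" --pt "0 0 0 0 0"

```text
clock: 19.7
position: [0.5644, -0.1641, 0.0908]
tool_rot: [3.141, 0.0, 1.506]
force: [0.5, 0.8, 3.2]
grip_width: 0.0113
finger_force: 21.6
```

```bash
python3 avg.py 5; python3 prof.py
```

```text
[-0.093  0.038  3.49 ] [-0.049 -0.024  0.012] [ 0.564 -0.164  0.091] 19.95 0.011044768459263811 21.60729557275772
image change 1.91
[-56, -54, -52, -50, -48, -46, -44, -42, -40, -38, -36, -34, -32, -30, -28, -26, -24, -22, -20, -18, -16, -14, -12, -10]
x-profile y=-0.012 [30, 31, 41, 57, 68, 71, 77, 89, 96, 89, 77, 69, 75, 80, 79, 77, 73, 74, 74, 74, 74, 74, 74, 74]
x-profile y=0 [29, 32, 42, 57, 72, 72, 74, 77, 69, 58, 55, 58, 66, 71, 74, 73, 73, 74, 73, 70, 64, 61, 59, 60]
x-profile y=0.012 [53, 55, 58, 64, 70, 70, 60, 53, 53, 53, 54, 59, 65, 72, 73, 73, 73, 74, 72, 69, 62, 56, 55, 56]
[-44, -42, -40, -38, -36, -34, -32, -30, -28, -26, -24, -22, -20, -18, -16, -14, -12, -10, -8, -6, -4, -2, 0, 2, 4, 6, 8, 10, 12, 14, 16, 18, 20, 22, 24, 26, 28, 30, 32, 34, 36, 38, 40, 42, 44]
y-profile x=-0.025 [79, 74, 70, 67, 61, 64, 77, 89, 91, 82, 68, 57, 61, 70, 76, 77, 75, 73, 74, 74, 74, 73, 73, 74, 74, 74, 74, 74, 73, 73, 73, 73, 73, 70, 66, 65, 66, 67, 63, 59, 57, 56, 56, 61, 68]
y-profile x=-0.02 [73, 73, 72, 70, 64, 58, 63, 64, 61, 58, 54, 55, 60, 66, 70, 73, 74, 74, 74, 74, 74, 74, 73, 73, 72, 72, 72, 73, 72, 72, 72, 73, 72, 70, 66, 65, 67, 68, 65, 59, 57, 57, 56, 56, 56]
y-profile x=-0.015 [73, 73, 73, 69, 62, 54, 50, 52, 53, 53, 54, 55, 58, 65, 71, 73, 74, 75, 74, 74, 72, 67, 62, 59, 56, 56, 57, 57, 58, 58, 60, 62, 63, 63, 61, 60, 63, 66, 65, 60, 57, 56, 56, 57, 58]
----
[0, 2, 4, 6, 8, 10, 12, 14, 16, 18, 20, 22, 24, 26, 28, 30, 32, 34, 36, 38, 40, 42, 44, 46, 48, 50, 52, 54, 56, 58, 60]
-0.027 [54, 54, 54, 53, 53, 53, 53, 53, 53, 53, 52, 52, 53, 53, 52, 51, 51, 52, 61, 77, 100, 117, 124, 125, 125, 124, 124, 124, 124, 124, 123]
-0.016 [68, 67, 68, 68, 67, 68, 67, 67, 66, 66, 65, 65, 65, 65, 65, 63, 60, 57, 65, 83, 106, 121, 125, 124, 124, 123, 123, 123, 122, 122, 122]
-0.012 [74, 74, 73, 73, 73, 73, 73, 73, 73, 73, 73, 73, 73, 73, 73, 70, 66, 60, 63, 81, 103, 118, 123, 123, 123, 123, 123, 123, 123, 123, 123]
```

Centred now: the slide spans about −32.5…+32 mm and the pad is centred near −1 mm. I'll press the remaining distance to about half of the travel.

Call:
jog_arm --pt "-0.025 0 0.04 0 0" --pt "-0.02 0 0.04 0 0" --pt "0 0 0 0 0" --pt "0 0 0 0 0"

```text
clock: 20.65
position: [0.5643, -0.1653, 0.0883]
tool_rot: [3.141, -0.0, 1.506]
force: [0.0, 1.0, 5.8]
grip_width: 0.0115
finger_force: 22.0
```

```bash
python3 avg.py 12; python3 prof.py|cut -c1-200
```

```text
[-0.061  0.99   6.296] [-0.045 -0.035  0.023] [ 0.564 -0.165  0.088] 21.25 0.01149874136705285 21.959074437618256
image change 2.16
[-56, -54, -52, -50, -48, -46, -44, -42, -40, -38, -36, -34, -32, -30, -28, -26, -24, -22, -20, -18, -16, -14, -12, -10]
x-profile y=-0.012 [29, 31, 41, 56, 67, 70, 75, 85, 90, 79, 68, 68, 78, 79, 75, 74, 74, 74, 74, 74, 74, 74, 74, 74]
x-profile y=0 [29, 31, 41, 57, 70, 68, 65, 68, 65, 57, 56, 60, 68, 72, 74, 74, 74, 73, 70, 65, 58, 57, 56, 56]
x-profile y=0.012 [53, 55, 58, 65, 69, 66, 57, 52, 53, 54, 55, 59, 65, 71, 73, 73, 73, 73, 73, 69, 62, 56, 56, 57]
[-44, -42, -40, -38, -36, -34, -32, -30, -28, -26, -24, -22, -20, -18, -16, -14, -12, -10, -8, -6, -4, -2, 0, 2, 4, 6, 8, 10, 12, 14, 16, 18, 20, 22, 24, 26, 28, 30, 32, 34, 36, 38, 40, 42, 44]
y-profile x=-0.025 [79, 74, 68, 64, 64, 72, 86, 90, 83, 70, 62, 59, 64, 71, 72, 73, 74, 74, 74, 74, 74, 74, 74, 74, 74, 74, 74, 73, 73, 73, 73, 72, 71, 67, 65, 67, 69, 69, 64, 59, 57, 56, 56, 61, 68]
y-profile x=-0.02 [72, 72, 70, 64, 57, 50, 55, 58, 57, 55, 54, 57, 64, 70, 73, 74, 74, 74, 74, 73, 73, 72, 70, 71, 71, 72, 72, 72, 73, 73, 72, 73, 71, 67, 63, 65, 69, 69, 66, 59, 57, 56, 56, 57, 56]
y-profile x=-0.015 [73, 73, 72, 67, 59, 51, 51, 53, 54, 54, 55, 58, 64, 69, 73, 74, 74, 74, 74, 72, 67, 62, 56, 56, 54, 55, 56, 56, 59, 59, 62, 64, 63, 62, 61, 64, 68, 69, 66, 61, 57, 56, 56, 56, 58]
----
[0, 2, 4, 6, 8, 10, 12, 14, 16, 18, 20, 22, 24, 26, 28, 30, 32, 34, 36, 38, 40, 42, 44, 46, 48, 50, 52, 54, 56, 58, 60]
-0.027 [54, 54, 54, 54, 54, 54, 54, 53, 53, 54, 54, 54, 54, 54, 53, 53, 54, 55, 65, 79, 101, 117, 124, 125, 125, 124, 124, 124, 124, 124, 123]
-0.016 [71, 72, 70, 70, 71, 71, 70, 71, 69, 69, 69, 70, 69, 69, 68, 64, 60, 56, 65, 85, 108, 121, 124, 124, 124, 123, 123, 123, 123, 123, 123]
-0.012 [74, 74, 74, 73, 73, 74, 74, 74, 73, 73, 73, 73, 73, 73, 72, 69, 64, 58, 60, 79, 101, 118, 123, 124, 123, 123, 123, 123, 123, 124, 123]
```

```bash
cat > prof2.py <<'E'
exec(open("prof.py").read().split("X=np.arange")[0])
Y=np.arange(-40,-9.9,1)/1e3
print((Y*1e3).astype(int).tolist())
for xx in(-.028,-.022,-.016,-.01,0,.01,.02,.026): print(xx,prof([o+x*xx+y*a for a in Y]).tolist())
E
python3 prof2.py; python3 avg.py 6
```

```text
[-40, -39, -38, -37, -36, -35, -34, -33, -32, -31, -30, -29, -28, -27, -26, -25, -24, -23, -22, -21, -20, -19, -18, -17, -16, -15, -14, -13, -12, -11, -10]
-0.028 [77, 73, 69, 67, 68, 71, 76, 82, 88, 94, 95, 94, 93, 91, 89, 84, 79, 76, 76, 78, 81, 85, 87, 87, 84, 83, 81, 78, 75, 73, 73]
-0.022 [70, 67, 64, 60, 57, 59, 62, 65, 67, 70, 71, 71, 67, 63, 60, 56, 55, 56, 57, 60, 62, 65, 68, 71, 73, 73, 74, 74, 74, 74, 74]
-0.016 [72, 69, 67, 62, 58, 53, 50, 50, 50, 51, 52, 53, 53, 53, 54, 54, 55, 56, 58, 60, 64, 67, 70, 72, 73, 74, 74, 74, 74, 74, 74]
-0.01 [73, 72, 68, 64, 60, 56, 53, 51, 51, 52, 53, 54, 54, 54, 54, 54, 55, 55, 57, 60, 62, 65, 68, 70, 72, 73, 73, 73, 74, 74, 74]
0 [73, 72, 70, 66, 61, 56, 53, 52, 51, 51, 52, 53, 54, 54, 54, 54, 55, 55, 57, 58, 61, 64, 67, 70, 71, 73, 73, 73, 74, 74, 74]
0.01 [74, 73, 71, 68, 64, 60, 56, 53, 52, 52, 52, 53, 53, 54, 54, 54, 54, 54, 56, 58, 60, 63, 66, 69, 71, 72, 73, 73, 74, 74, 74]
0.02 [73, 73, 73, 71, 67, 63, 58, 54, 51, 50, 51, 52, 54, 54, 54, 54, 54, 55, 55, 57, 59, 61, 64, 67, 69, 71, 73, 73, 73, 73, 73]
0.026 [74, 73, 72, 71, 68, 64, 60, 55, 53, 51, 51, 52, 53, 54, 54, 54, 54, 54, 55, 56, 57, 60, 63, 66, 69, 71, 72, 73, 73, 73, 73]
[0.212 0.875 6.061] [-0.056 -0.038  0.019] [ 0.564 -0.165  0.088] 22.15 0.011679056407848103 21.960229575634003
image change 0.76
```

The slide and pad edges run parallel in the picture and the ends are centred. The force of about 6.4 N means about 5 mm of sink, and it is steady. I'll hand it in.

```bash
python3 -c "
from workcell import bot
print(bot.job_done())"
```

```text
the job is handed in; nothing more can be done
None
```

I handed the job in at about 22 s: the slide lies flat and centred on the smaller stage's pad, pressed about 5 mm in (half its travel) and still held in the gripper. The sink is worked out from the contact force, and flushness and centring from the camera pictures. I tilted the slide by pressing its end on the case rim.

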